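# Clamp the coral slide and hold the light shutter half open

## Robot

A 6-joint arm with a two-finger parallel gripper is mounted at the origin on the work surface. World frame = base frame: x ahead of the robot, y to its left, z up, the work surface at z = 0. Lengths are in m, angles in rad, forces in N, time in s.
With the tool pointing down it reaches from about 0.3 to 0.875 m from the base axis. Payload 6.4 kg.
Tool frame: the origin (TCP) lies at the very end of the fingers, on their centre line; the grasp point (between the pads) lies tcp_to_grasp behind it (tcp_to_grasp is the distance from the TCP to the grasp point, in m); z points along the fingers, y is the direction in which the jaws open and shut (so a half turn about z gives the same grasp; the last joint's range is limited). The gripper opens to 85 mm and grips with 20 to 120 N. Pads are 22 mm wide; open, the fingers measure 114 mm over their backs; the gripper's body (76 mm by 85 mm) begins 54 mm behind the grasp point. The pads swing forward as they close: fully open they stand 13 mm farther back than shut.
Start: joints at [1.039, 0.181, 1.607, -0, 1.354, -0.206], TCP at [0.184, 0.545, 0.231] pointing down, gripper open.
Joint ranges: [-2.99, 2.99], [-0.89, 2.07], [0.3, 2.58], [-1.14, 4.28], [0, 2.63], [-3.12, 3.12]. Speed limits (rad/s): [2.57, 2.57, 3.01, 3.14, 3.14, 3.14].

## Interface

Orientations are given as a unit quaternion [w, x, y, z].
In Python, from bench import get_obs, camera, hand_in, tcp_to_grasp gives the robot as it stands.
- The arm moves only by the shell command python3 -m inch 'ROWS' [OPENING]. ROWS is JSON, a list of rows, each an object with "delta_pos": the shift along the tool's x, y, z in cm, a list of three; "rotation": the turn, a rotation vector about the tool's x, y, z in rad, a list of three. In form: [{"delta_pos": [x, y, z], "rotation": [rx, ry, rz]}, ...]. A call has 1 to 10 rows; each row shifts and turns the commanded pose from where the row before left it, along the tool's axes as they then stand; what a row does not reach is not made up. A row lasts 1/10 s, in which the tool goes at most 50 mm and 8.59 degrees, less where a joint would pass 70% of its speed; a pose out of reach is approached as far as the arm can. A call is refused whole if a number of a shift passes 5 or a number of a turn 0.15, either way. A call with a gripper value outside its range is refused whole. OPENING is the finger opening in cm, from 0 to 8.54, set as the call begins (- or left out, the last holds). The fingers move at their own pace and stop on an object; the grip force is fixed at half the most. Time passes only in rows, so rows that do not move let the fingers close. It gives the time, the measured TCP pose, the force and the opening at its end, in the units of the state.
- get_obs(): the state, without advancing time (a new reading comes with each control period).
- camera(name): name is "side" or "top"; returns a dict with "color" (400x640x3 uint8, red, green, blue), "vfov" (degrees; the focal length in pixels is half the picture's height over the tangent of half this angle, whatever the lens; pixels are square), "cx", "cy" (the principal point, pixels), "k1" (the pictures are not rectified: a ray, as slopes to the right and down, at radius r is drawn at 1 + k1 r^2 times it, then the intrinsics apply), "eye" and "orientation" of the camera in the world. Camera axes: x right, y down, z forward; pixel columns grow to the right and rows downward; lengths in m; the calibration is good to about 2 mm. A picture is of the moment at which its call begins. There is no depth.
- hand_in(): hands the job in, once; it reports no verdict.
The state is a dict: "time_s": time; "q": joint angles; "dq": joint speeds; "joint_efforts": joint torques, N m; "eef_pos": TCP position; "eef_rot": TCP orientation; "wrist_force": force on the tool from outside, world axes, zero at the start; "torque": the same for the moment, N m; "opening": opening from 0.0 (shut) to 1.0 (fully open).
Only numpy, scipy, OpenCV 4.12 (cv2) and the standard library are available. Lean on these libraries where they do the work, as an engineer would, in place of code of your own. Each camera call takes 0.05 s, during which the arm holds its last target.

## Task

On the light box, swing the hinged clamp bar down over the glass specimen slide until it rests fully home in its fork catch. Then, with the clamp left closed, slide the sprung light shutter, the plate with the upright tab, to half open, so that its tab stands level with the thick middle mark on the rails, without ever letting it run wide open. The shutter springs shut if let go, so finish with the gripper still holding it there, steady, for the exposure; leave the slide and everything else on the desk where it is.

Things in the scene. Friction and masses are not known exactly. Their poses are not given: they have to be found in the camera images.
- lightbox: grey light box fixed to the desk, 140 (x) x 320 (y) x 66 mm high. Origin: centre of its underside, on the desk; x across the short side (away from the robot at yaw 0), y along the long side, z up. Two aluminium rails (12 mm wide, tops 80 mm above the desk) run along y at x = -55 and +55 mm. The clamp lies over y = -50 mm, its hinge cheeks at x = +67 mm (tops 112 mm above the desk).
- half_mark (a point): half-open mark: centre between the two thick black marks across the rail tops, at x = 0, y = +75, z = 80 mm in the box's frame. Thin marks at y = +35 (shut) and +115 mm (wide open).
- catch (a point): fork catch of the clamp: middle between its two steel prongs (6 mm thick, 22 mm apart inside, tops 102 mm above the desk), where the bar's centre line lies when closed; at x = -66, y = -50, z = 100 mm in the box's frame.
- latch (a joint): clamp bar angle, rad: 0 = level in the fork, fully closed (end stop); grows as the bar swings up and over towards the box's +x side (1.57 upright, 1.8 end stop). Starts between 1.0 and 1.7. The hinge is stiff by friction (about 0.14 N m): the bar (about 90 g) stays where it is left; 1 to 2 N at its end moves it.
- latch_grip (a point): middle of the black grip at the free end of the clamp bar, 160 mm from the hinge axis. Grip 14 mm wide (along the box's y), 13 mm thick, 36 mm long (18 mm either way from this point along the bar); the rest of the bar is 10 mm wide. Closed, this point lies at x = -93, y = -50, z = 100 mm in the box's frame, 23 mm outside the box's edge, only the desk under it.
- latch_hinge (a point): centre of the clamp's hinge, at x = +67, y = -50, z = 100 mm in the box's frame; the hinge axis is level, along the box's y. At joint value a the grip is 160 mm cos a towards the box's -x and 160 mm sin a above this point.
- shutter (a joint): shutter opening, m: 0 = shut, 0.08 = wide open (end stop), 0.04 = half open; grows towards the box's +y. A spring pulls it shut, with about 3 N when shut, 9 N at half and 15 N wide open.
- shutter_tab (a point): point on the shutter's upright steel tab, 12 mm below its top. Tab 30 mm (box x) x 12 mm (box y, the way it slides), 45 mm high over the dark shutter plate; its top is 116 mm above the desk. Shut, this point lies at x = 0, y = +35, z = 104 mm in the box's frame; it moves along +y as it opens. Plate top 71 mm above the desk; a thin pointer at the tab's foot reaches to both rails.
- slide_center (a point): centre of the loose glass specimen slide, 114 x 62 x 5 mm, with three small corals, lying across the two rails under the clamp (underside 80 mm above the desk). Not to be moved.
- wash_bottle: white squeeze bottle, 70 mm wide, 190 mm high, beyond the box's +y end; origin under its centre. Not to be moved.
- capped_jar: glass jar with black cap, 68 mm wide, 110 mm high, behind the box; origin under its centre. Not to be moved.
- specimen_jar: glass specimen jar, 76 mm wide, 94 mm high, beyond the box's -y end; origin under its centre. Not to be moved.
- stopper: glass jar stopper, 60 mm wide, 34 mm high, behind the box; origin under its centre. Not to be moved.
- dish: flat glass dish, 76 mm wide, 12 mm high, in front of the box; origin under its centre. Not to be moved.
- forceps: steel forceps lying flat, 110 mm long, in front of the box; origin under its centre. Not to be moved.
- vial: small glass vial, 26 mm wide, 45 mm high, standing on the light box's top near its -y end (x = 0, y = -125 mm in the box's frame); origin under its centre. Not to be moved.

How it is judged:
On the way:
1. the clamp bar lies home in its catch while the shutter is still shut (value of joint latch below 0.07 rad and value of joint shutter below 0.015 m), for 0.2 s.
At the end, for the whole second after the job is handed in: The clamp bar is home (within 0.07 rad of closed), the shutter stands at half travel (40 mm, 7 mm either way), is still (under 10 mm/s) and is held there by the gripper's fingers (over 3 N) (value of joint latch below 0.07 rad and value of joint shutter between 0.033 and 0.047 m and velocity of joint shutter between -0.01 and 0.01 m/s and contact force between the fingers and shutter above 3 N); the arm keeps its last pose, push and grip.
It fails at once if the shutter is run wide open (over 68 mm) (value of joint shutter above 0.068 m).
It fails at once if the slide is shifted by over 20 mm, or another thing on the desk by over 40 mm, or one is tipped over (distance of slide_center from where it was at the start of the episode above 0.02 m or distance of any of wash_bottle, capped_jar, specimen_jar, stopper, dish, forceps, vial from where it was at the start of the episode above 0.04 m or angle between any of slide_center, wash_bottle, capped_jar, specimen_jar, stopper, dish, forceps, vial's own z axis and vertical above 0.5 rad).
It also fails if it takes over 46 s, if anything falls off the work surface, if the arm or the gripper's body presses on something with over 40 N, if the wrist force passes 120 N, or if a joint passes its speed limit or range.

## Working session

There is one attempt and no reset: what is moved stays moved. The work goes in short steps, Python scripts to look and compute and a shell command to move; the robot and the scene stay as the last step left them, time stands still between calls to the robot, and variables do not carry over. Pictures are saved under pics/ and viewed, and the job is handed in when it is done.

```bash
ls; mkdir -p pics; python3 - <<'E'
from bench import *
import cv2
print(get_obs(), tcp_to_grasp)
for n in("side","top"):
    c=camera(n); cv2.imwrite(f"pics/{n}0.png",c["color"][:,:,::-1]); print({k:v for k,v in c.items() if k!="color"})
E
```

```text
pics
{'time_s': 0.0, 'q': array([ 1.03870069e+00,  1.81525647e-01,  1.60799064e+00, -2.13454160e-05,
        1.35382832e+00, -2.06294523e-01]), 'dq': array([-0.00039791, -0.00142448,  0.00165674, -0.00065122,  0.00030625,
        0.00135572]), 'joint_efforts': array([-5.78133531e-04, -4.44878983e+01, -3.51330972e+01, -5.62172172e-04,
        9.70745663e-03,  2.16363759e-05]), 'eef_pos': array([0.18373935, 0.54426964, 0.23040122]), 'eef_rot': array([-3.06390430e-04,  1.62178703e-01,  9.86761015e-01, -8.20710905e-04]), 'wrist_force': array([-0.46255698, -0.34065239, -0.01672538]), 'torque': array([ 0.06970606,  0.00179563, -0.0092626 ]), 'opening': 1.0024188242008867} 0.0187
{'vfov': 46.466417029393234, 'cx': 317.1514285242827, 'cy': 195.1807055490808, 'k1': 0.03587432833546559, 'eye': array([ 0.40551137, -0.55290626,  0.84376514]), 'orientation': array([-0.34516273,  0.92970266, -0.11933907,  0.04768487])}
{'vfov': 57.99658109065488, 'cx': 317.5152549890179, 'cy': 201.25866945725764, 'k1': -0.058447463665500986, 'eye': array([0.52539638, 0.07859051, 0.99030833]), 'orientation': array([-0.00569082,  0.71279156, -0.70104106,  0.02091026])}
```

View pics/side0.png

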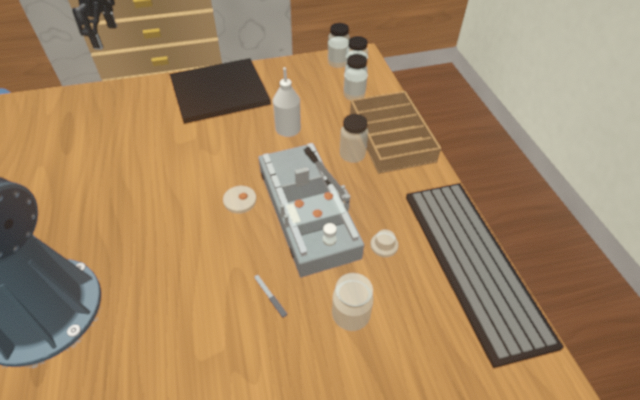

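View pics/top0.png

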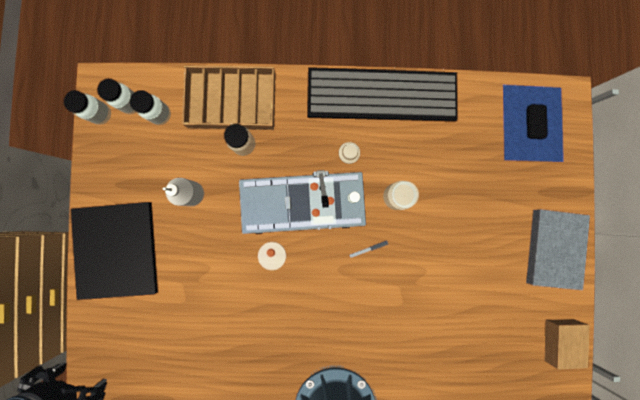

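The side view shows the box at about (310,205), with the black grip raised at (311,155). The top view shows the box over (240–366, 172–233), with the vial at its right (-y) end. I'll zoom in next.

```bash
cat > h.py <<'E'
import numpy as np, cv2
from scipy.spatial.transform import Rotation as R
def rot(q): return R.from_quat([q[1],q[2],q[3],q[0]])
def K(c):
    f=200/np.tan(np.radians(c["vfov"]/2)); return f
def ray(c,uv):
    f=K(c); d=(np.array(uv,float)-[c["cx"],c["cy"]])/f
    r=np.linalg.norm(d); x=r
    for _ in range(20): x=r/(1+c["k1"]*x*x)
    s=d*(x/r if r>0 else 1)
    return rot(c["orientation"]).apply([s[0],s[1],1.])
def onz(c,uv,z):
    d=ray(c,uv); e=c["eye"]; return e+d*(z-e[2])/d[2]
def proj(c,p):
    v=rot(c["orientation"]).inv().apply(np.array(p,float)-c["eye"]); s=v[...,:2]/v[...,2:]
    r2=(s**2).sum(-1,keepdims=True); return s*(1+c["k1"]*r2)*K(c)+[c["cx"],c["cy"]]
def tri(c1,a,c2,b):
    d1=ray(c1,a);d2=ray(c2,b);d1/=np.linalg.norm(d1);d2/=np.linalg.norm(d2)
    t=np.linalg.lstsq(np.c_[d1,-d2],c2["eye"]-c1["eye"],rcond=None)[0]
    p=c1["eye"]+d1*t[0];q=c2["eye"]+d2*t[1]; return (p+q)/2,np.linalg.norm(p-q)
def crop(c,x0,y0,w,h,s,name):
    im=c["color"][y0:y0+h,x0:x0+w,::-1]; cv2.imwrite(name,cv2.resize(im,None,fx=s,fy=s,interpolation=cv2.INTER_CUBIC))
E
python3 - <<'E'
from h import *; from bench import *
crop(camera("top"),230,160,145,85,5,"pics/t1.png")
crop(camera("side"),250,135,120,145,4,"pics/s1.png")
E
```

```text
(no output)
```

View pics/t1.png

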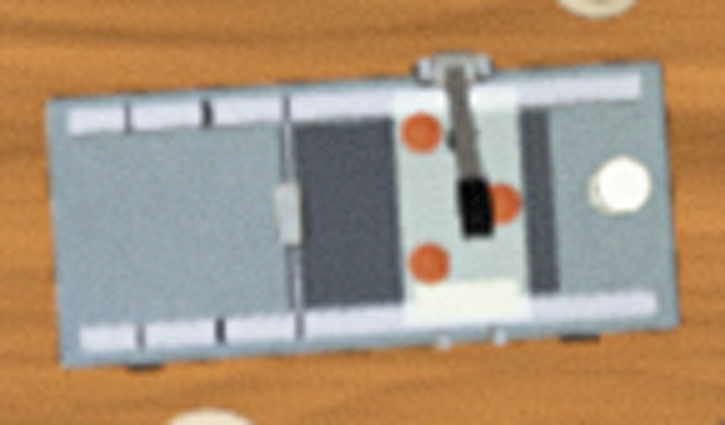

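View pics/s1.png

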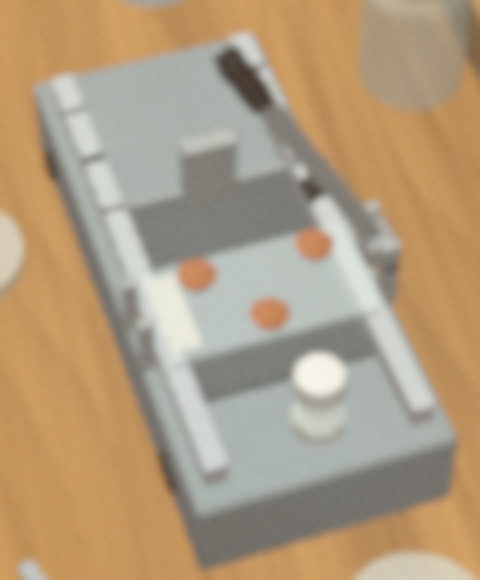

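In the top crop, the thick half marks are at (207,112) and (220,330), the shut marks at (287,105) and (298,323), the fork prongs at (443,342) and (500,337), and the grip at (477,208). In the side crop, the grip runs from (230,58) to (258,102).

```bash
cat > m.py <<'E'
from h import *; from bench import *
c=camera("top"); s=camera("side")
T=lambda x,y:((x+.5)/5-.5+230,(y+.5)/5-.5+160)
S=lambda x,y:((x+.5)/4-.5+250,(y+.5)/4-.5+135)
px=[(127,118),(207,112),(287,105),(141,335),(220,330),(298,323)]
bx=np.array([(55,115),(55,75),(55,35),(-55,115),(-55,75),(-55,35)])/1000
w=np.array([onz(c,T(*p),.08)[:2] for p in px])
# side marks near rail
ps=[((83,112),(-55,115)),((100,160),(-55,75)),((119,209),(-55,35))]
for p,b in ps: print("side",b,onz(s,S(*p),.08))
a=bx-bx.mean(0); b=w-w.mean(0)
th=np.arctan2((a[:,0]*b[:,1]-a[:,1]*b[:,0]).sum(),(a*b).sum())
Rm=np.array([[np.cos(th),-np.sin(th)],[np.sin(th),np.cos(th)]])
o=w.mean(0)-Rm@bx.mean(0)
print("yaw",th,"o",o,"res mm",((bx@Rm.T+o-w)*1000).round(1).tolist())
P=lambda x,y,z:np.r_[Rm@[x,y]+o,z]
for n,q in dict(half=(0,.075,.08),hinge=(.067,-.05,.1),catch=(-.066,-.05,.1),closedgrip=(-.093,-.05,.1),tab=(0,.035,.104)).items(): print(n,P(*q).round(4), ((proj(c,P(*q))-[230,160])*5).round(), ((proj(s,P(*q))-[250,135])*4).round())
g,e=tri(c,T(477,208),s,S(245,80)); print("grip",g,e,"a",np.arctan2(g[2]-.1,np.linalg.norm(g[:2]-P(.067,-.05,0)[:2])))
for al in np.arange(1,1.75,.1):
  p=P(.067-.16*np.cos(al),-.05,.1+.16*np.sin(al)); print(al.round(2),p.round(3),((proj(c,p)-[230,160])*5).round(), ((proj(s,p)-[250,135])*4).round())
E
python3 m.py
```

```text
side (-55, 115) [0.49904016 0.2055052  0.08      ]
side (-55, 75) [0.5010166 0.1658725 0.08     ]
side (-55, 35) [0.5038219  0.12700979 0.08      ]
yaw 0.08327463642943413 o [0.55808689 0.09849441] res mm [[0.6, -0.2], [0.2, 0.2], [-0.8, 0.7], [0.2, 0.1], [0.3, -0.1], [-0.5, -0.8]]
half [0.5518 0.1732 0.08  ] [211. 218.] [184. 133.]
hinge [0.629  0.0542 0.1   ] [451.  65.] [376. 238.]
catch [0.4965 0.0432 0.1   ] [469. 334.] [135. 302.]
closedgrip [0.4696 0.0409 0.1   ] [473. 388.] [ 84. 316.]
tab [0.5552 0.1334 0.104 ] [288. 211.] [205. 152.]
grip [0.55480289 0.04700351 0.24159199] 0.0014280612427100081 a 1.0860933705938352
1.0 [0.543 0.047 0.235] [474. 233.] [217.  94.]
1.1 [0.557 0.048 0.243] [473. 200.] [245.  75.]
1.2 [0.571 0.049 0.249] [471. 164.] [275.  57.]
1.3 [0.586 0.051 0.254] [469. 126.] [306.  42.]
1.4 [0.602 0.052 0.258] [467.  87.] [338.  28.]
1.5 [0.618 0.053 0.26 ] [464.  48.] [371.  18.]
1.6 [0.634 0.055 0.26 ] [462.   9.] [403.   9.]
1.7 [0.65  0.056 0.259] [459. -29.] [434.   4.]
```

```bash
cat > go.py <<'E'
# usage: go.py bx by z : total shift in tool axes (cm) after aligning, and rotation left
import sys
from h import *; from bench import *
th=.0833; o=np.array([.5581,.0985])
ob=get_obs(); Rt=rot(ob["eef_rot"]); c,s=np.cos(th),np.sin(th); Rb=np.array([[c,-s,0],[s,c,0],[0,0,1]])
p=ob["eef_pos"]; b=Rb.T@(p-np.r_[o,0])
Rd=R.from_matrix(Rb@np.diag([-1,1,-1.]))
print("t",round(ob["time_s"],2),"box mm",(b*1000).round(1),"op",ob["opening"].round(3),"F box",(Rb.T@ob["wrist_force"]).round(1),"rotleft",(Rt.inv()*Rd).as_rotvec().round(4))
if len(sys.argv)>3:
    g=np.array(list(map(float,sys.argv[1:4])))/1000; w=Rb@g+np.r_[o,0]-p
    print("shift cm: tool now",(Rt.inv().apply(w)*100).round(2),"aligned",(Rd.inv().apply(w)*100).round(2))
E
python3 go.py 35 -50 300
python3 -m inch '[{"delta_pos":[0,0,-2],"rotation":[0,0,-0.137]},{"delta_pos":[0,0,-3],"rotation":[0,0,-0.137]},{"delta_pos":[0,0,-2],"rotation":[0,0,-0.137]},{"delta_pos":[0,0,0],"rotation":[0,0,0]}]' 0
python3 go.py 35 -50 300
```

```text
time_s: 0.7
eef_pos: [0.1848, 0.5462, 0.3049]
eef_rot: [0.002, -0.044, 0.999, 0.003]
wrist_force: [-0.1, 0.2, -0.2]
opening: 0.329Traceback (most recent call last):
  File "go.py", line 8, in <module>
    print("t",round(ob["time_s"],2),"box mm",(b*1000).round(1),"op",ob["opening"].round(3),"F box",(Rb.T@ob["wrist_force"]).round(1),"rotleft",(Rt.inv()*Rd).as_rotvec().round(4))
                                                                    ^^^^^^^^^^^^^^^^^^^
AttributeError: 'float' object has no attribute 'round'
Traceback (most recent call last):
  File "go.py", line 8, in <module>
    print("t",round(ob["time_s"],2),"box mm",(b*1000).round(1),"op",ob["opening"].round(3),"F box",(Rb.T@ob["wrist_force"]).round(1),"rotleft",(Rt.inv()*Rd).as_rotvec().round(4))
                                                                    ^^^^^^^^^^^^^^^^^^^
AttributeError: 'float' object has no attribute 'round'
```

```bash
sed -i 's/ob\["opening"\].round(3)/round(ob["opening"],3)/' go.py; python3 go.py 35 -50 300
```

```text
t 0.7 box mm [-334.7  477.2  304.9] op 0.329 F box [-0.   0.2 -0.2] rotleft [0.0052 0.0037 0.004 ]
shift cm: tool now [-36.76 -52.87   0.36] aligned [-36.97 -52.72   0.49]
```

```bash
python3 -m inch '[{"delta_pos":[-2.3,-3.3,0],"rotation":[0.005,0.004,0.004]},{"delta_pos":[-2.3,-3.3,0],"rotation":[0,0,0]},{"delta_pos":[-2.3,-3.3,0],"rotation":[0,0,0]},{"delta_pos":[-2.3,-3.3,0],"rotation":[0,0,0]},{"delta_pos":[-2.3,-3.3,0],"rotation":[0,0,0]},{"delta_pos":[-2.3,-3.3,0],"rotation":[0,0,0]},{"delta_pos":[-2.3,-3.3,0],"rotation":[0,0,0]},{"delta_pos":[-2.3,-3.3,0],"rotation":[0,0,0]},{"delta_pos":[-2.3,-3.3,0],"rotation":[0,0,0]},{"delta_pos":[-2.3,-3.3,0],"rotation":[0,0,0]}]' 0
python3 go.py 35 -50 300
```

```text
time_s: 1.7
eef_pos: [0.4405, 0.2331, 0.3007]
eef_rot: [-0.003, -0.039, 0.999, -0.003]
wrist_force: [-0.1, 0.4, 0.5]
opening: 0.002
t 1.7 box mm [-106.   143.9  300.7] op 0.002 F box [-0.   0.4  0.5] rotleft [-0.0052 -0.0054 -0.0054]
shift cm: tool now [-14.2  -19.31   0.1 ] aligned [-14.1  -19.39   0.07]
```

```bash
python3 -m inch '[{"delta_pos":[-2.3,-3.1,0],"rotation":[0,0,0]},{"delta_pos":[-2.3,-3.1,0],"rotation":[0,0,0]},{"delta_pos":[-2.3,-3.1,0],"rotation":[0,0,0]},{"delta_pos":[-2.3,-3.1,0],"rotation":[0,0,0]},{"delta_pos":[-2.3,-3.1,0],"rotation":[0,0,0]},{"delta_pos":[-2.3,-2.5,0],"rotation":[0,0,0]},{"delta_pos":[0,0,0],"rotation":[0,0,0]},{"delta_pos":[0,0,0],"rotation":[0,0,0]}]' 0
python3 go.py 35 -50 235
python3 - <<'E'
from h import *; from bench import *
a=camera("top");b=camera("side")
crop(a,230,130,145,115,4,"pics/t2.png"); crop(b,230,60,150,180,3,"pics/s2.png")
E
```

```text
time_s: 2.5
eef_pos: [0.5919, 0.066, 0.3006]
eef_rot: [-0.003, -0.039, 0.999, -0.002]
wrist_force: [0.8, 0.4, -0.1]
opening: 0.0
t 2.5 box mm [ 30.9 -35.2 300.6] op 0.0 F box [ 0.8  0.3 -0.1] rotleft [-0.0043 -0.0067 -0.0056]
shift cm: tool now [-0.46 -1.45  6.56] aligned [-0.41 -1.48  6.56]
```

View pics/s2.png

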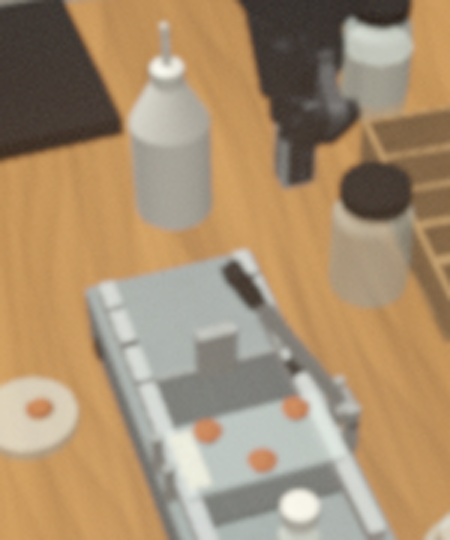

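View pics/t2.png

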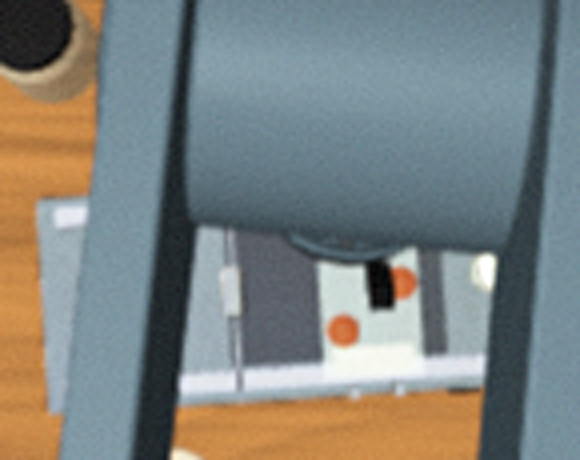

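The side view shows the closed fingertips at crop (295,182), above and behind the grip at (240,280), and the scene is undisturbed. Next I descend behind the grip.

```bash
python3 -m inch '[{"delta_pos":[-0.5,-1.5,0],"rotation":[-0.004,-0.006,-0.006]},{"delta_pos":[0,0,2.2],"rotation":[0,0,0]},{"delta_pos":[0,0,2.2],"rotation":[0,0,0]},{"delta_pos":[0,0,2.2],"rotation":[0,0,0]},{"delta_pos":[0,0,0],"rotation":[0,0,0]},{"delta_pos":[0,0,0],"rotation":[0,0,0]}]' 0
python3 go.py 35 -50 235
python3 - <<'E'
import numpy as np
for a in np.arange(1.09,-.01,-.1):
    s=.158;print(a.round(2),round(1000*(.067-s*np.cos(a)+.0065*np.sin(a)+.011),1),round(1000*(.1+s*np.sin(a)+.0065*np.cos(a)),1))
from h import *; from bench import *
b=camera("side"); crop(b,230,60,150,180,3,"pics/s3.png")
E
```

```text
time_s: 3.2
eef_pos: [0.5981, 0.0527, 0.2367]
eef_rot: [0.001, -0.044, 0.999, -0.0]
wrist_force: [0.9, 0.3, 0.3]
opening: -0.004
t 3.2 box mm [ 36.1 -48.9 236.7] op -0.004 F box [0.9 0.3 0.3] rotleft [-0.0009  0.0016  0.0048]
shift cm: tool now [ 0.11 -0.11  0.17] aligned [ 0.11 -0.11  0.17]
1.09 10.7 243.1
0.99 -3.3 235.7
0.89 -16.4 226.9
0.79 -28.6 216.8
0.69 -39.7 205.6
0.59 -49.7 193.3
0.49 -58.3 180.1
0.39 -65.7 166.1
0.29 -71.5 151.4
0.19 -75.9 136.2
0.09 -78.8 120.7
```

View pics/s3.png

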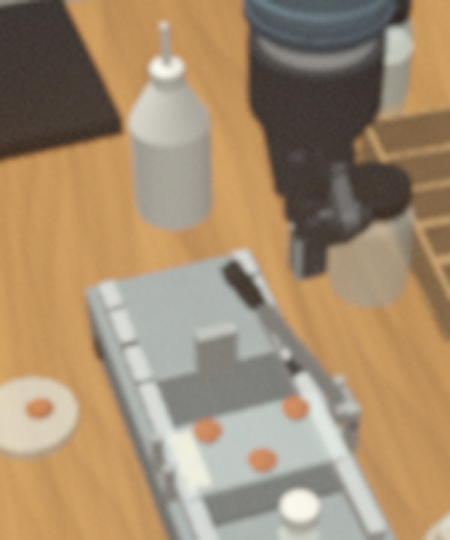

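```bash
python3 -m inch '[{"delta_pos":[1.3,-0.1,0],"rotation":[0,0,0]},{"delta_pos":[1.3,0,0],"rotation":[0,0,0]},{"delta_pos":[1.3,0,0.1],"rotation":[0,0,0]},{"delta_pos":[1.3,0,0.9],"rotation":[0,0,0]},{"delta_pos":[1.2,0,1.0],"rotation":[0,0,0]},{"delta_pos":[1.1,0,1.1],"rotation":[0,0,0]},{"delta_pos":[0,0,0],"rotation":[0,0,0]}]' 0
python3 go.py -40 -50 205.6
python3 - <<'E'
from h import *; from bench import *
b=camera("side"); crop(b,230,60,150,180,3,"pics/s4.png")
E
```

```text
time_s: 3.95
eef_pos: [0.5232, 0.0445, 0.2056]
eef_rot: [0.001, -0.044, 0.999, -0.0]
wrist_force: [-0.6, -0.1, -0.6]
opening: 0.001
t 3.95 box mm [-39.3 -50.9 205.6] op 0.001 F box [-0.6 -0.  -0.6] rotleft [-0.001   0.0019  0.004 ]
shift cm: tool now [0.07 0.09 0.  ] aligned [0.07 0.09 0.  ]
```

View pics/s4.png

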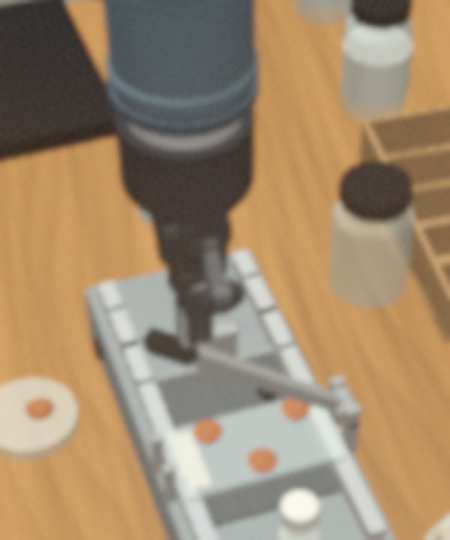

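The bar is swinging down. The fingers sit at the inner end of the grip, which is at crop (170,345). I continue, drifting slightly outward.

```bash
python3 -m inch '[{"delta_pos":[1.3,0.1,1.2],"rotation":[0,0,0]},{"delta_pos":[1.1,0,1.3],"rotation":[0,0,0]},{"delta_pos":[0.8,0,1.4],"rotation":[0,0,0]},{"delta_pos":[0.7,0,1.5],"rotation":[0,0,0]},{"delta_pos":[0.5,0,1.5],"rotation":[0,0,0]},{"delta_pos":[0.4,0,1.5],"rotation":[0,0,0]},{"delta_pos":[0.1,0,0.7],"rotation":[0,0,0]},{"delta_pos":[0,0,0],"rotation":[0,0,0]}]' 0
python3 go.py -87 -50 107
python3 - <<'E'
from h import *; from bench import *
b=camera("side"); crop(b,230,60,150,180,3,"pics/s5.png")
E
```

```text
time_s: 4.8
eef_pos: [0.4758, 0.0409, 0.1142]
eef_rot: [0.001, -0.044, 0.999, -0.0]
wrist_force: [-0.2, -0.1, -0.0]
opening: -0.001
t 4.8 box mm [-86.8 -50.5 114.2] op -0.001 F box [-0.2 -0.1 -0. ] rotleft [-0.001   0.0019  0.0039]
shift cm: tool now [0.02 0.05 0.72] aligned [0.02 0.05 0.72]
```

View pics/s5.png

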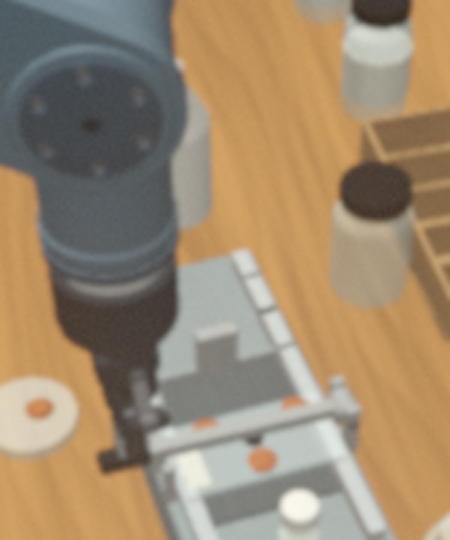

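The bar is almost level over the fork. I press it home in small steps.

```bash
python3 -m inch '[{"delta_pos":[0,0,0.3],"rotation":[0,0,0]},{"delta_pos":[0,0,0.3],"rotation":[0,0,0]},{"delta_pos":[0,0,0.1],"rotation":[0,0,0]},{"delta_pos":[0,0,0],"rotation":[0,0,0]},{"delta_pos":[0,0,0],"rotation":[0,0,0]}]' 0
python3 go.py -87 -50 107
```

```text
time_s: 5.35
eef_pos: [0.4753, 0.0409, 0.1072]
eef_rot: [0.001, -0.044, 0.999, -0.0]
wrist_force: [0.3, -0.8, 0.5]
opening: 0.004
t 5.35 box mm [-87.3 -50.5 107.2] op 0.004 F box [ 0.2 -0.8  0.5] rotleft [-0.001   0.0019  0.0039]
shift cm: tool now [-0.03  0.05  0.02] aligned [-0.03  0.05  0.02]
```

```bash
python3 -m inch '[{"delta_pos":[0,0,0.1],"rotation":[0,0,0]},{"delta_pos":[0,0,0.1],"rotation":[0,0,0]},{"delta_pos":[0,0,0],"rotation":[0,0,0]},{"delta_pos":[0,0,0],"rotation":[0,0,0]}]' 0
python3 go.py -87 -50 107
```

```text
time_s: 5.75
eef_pos: [0.4755, 0.0409, 0.1063]
eef_rot: [0.001, -0.044, 0.999, -0.001]
wrist_force: [-4.1, 0.0, 11.6]
opening: -0.002
t 5.75 box mm [-87.1 -50.6 106.3] op -0.002 F box [-4.1  0.3 11.6] rotleft [-0.0012  0.002   0.0041]
shift cm: tool now [-0.01  0.06 -0.07] aligned [-0.01  0.06 -0.07]
```

Contact was firm at z = 106.3 mm with 11.6 N, which matches the closed grip's top at 106.5 mm. I retreat, open the fingers partway and look.

```bash
python3 -m inch '[{"delta_pos":[0,0,-0.5],"rotation":[0,0,0]},{"delta_pos":[0,0,-1.5],"rotation":[0,0,0]},{"delta_pos":[0,0,-3],"rotation":[0,0,0]},{"delta_pos":[0,0,-3],"rotation":[0,0,0]},{"delta_pos":[0,2,-1],"rotation":[0,0,0]},{"delta_pos":[0,3,0],"rotation":[0,0,0]},{"delta_pos":[0,3,0],"rotation":[0,0,0]},{"delta_pos":[0,0.5,0],"rotation":[0,0,0]},{"delta_pos":[0,0,0],"rotation":[0,0,0]}]' 4.5
python3 go.py 0 35 160
python3 - <<'E'
from h import *; from bench import *
a=camera("top");b=camera("side")
crop(a,230,130,145,115,4,"pics/t6.png"); crop(b,230,60,150,180,3,"pics/s6.png")
E
```

```text
time_s: 6.65
eef_pos: [0.4676, 0.1262, 0.195]
eef_rot: [0.001, -0.045, 0.999, -0.001]
wrist_force: [-0.5, -0.7, 0.3]
opening: 0.524
t 6.65 box mm [-87.9  35.2 195. ] op 0.524 F box [-0.5 -0.7  0.3] rotleft [-0.0012  0.0019  0.006 ]
shift cm: tool now [-8.78 -0.07  3.51] aligned [-8.79 -0.02  3.5 ]
```

View pics/s6.png

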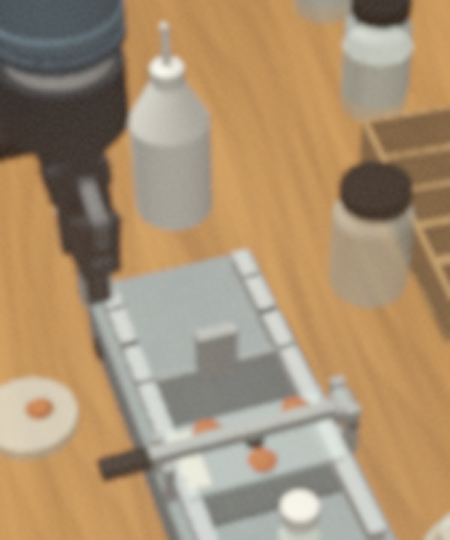

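View pics/t6.png

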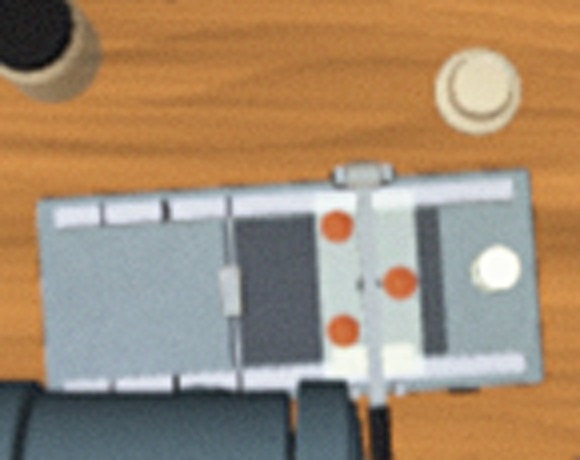

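The bar lies in the fork with the grip at side crop (123,464), where it was predicted when closed, and the shutter is still shut. I move over the tab.

```bash
python3 -m inch '[{"delta_pos":[-2,0,0],"rotation":[0,0,0.006]},{"delta_pos":[-3,0,0],"rotation":[0,0,0]},{"delta_pos":[-3,0,0],"rotation":[0,0,0]},{"delta_pos":[-0.8,0,2],"rotation":[0,0,0]},{"delta_pos":[0,0,2.5],"rotation":[0,0,0]},{"delta_pos":[0,0,0],"rotation":[0,0,0]},{"delta_pos":[0,0,0],"rotation":[0,0,0]}]' 4.5
python3 go.py 0 35 87
python3 - <<'E'
from h import *; from bench import *
a=camera("top");b=camera("side")
crop(b,260,110,100,120,5,"pics/s7.png")
E
```

```text
time_s: 7.45
eef_pos: [0.5553, 0.1319, 0.1499]
eef_rot: [0.0, -0.04, 0.999, -0.001]
wrist_force: [0.3, -0.0, 0.6]
opening: 0.527
t 7.45 box mm [ -0.   33.5 149.9] op 0.527 F box [ 0.3 -0.1  0.6] rotleft [-0.0011  0.0003 -0.0032]
shift cm: tool now [-0.    0.15  6.29] aligned [-0.    0.15  6.29]
```

View pics/s7.png

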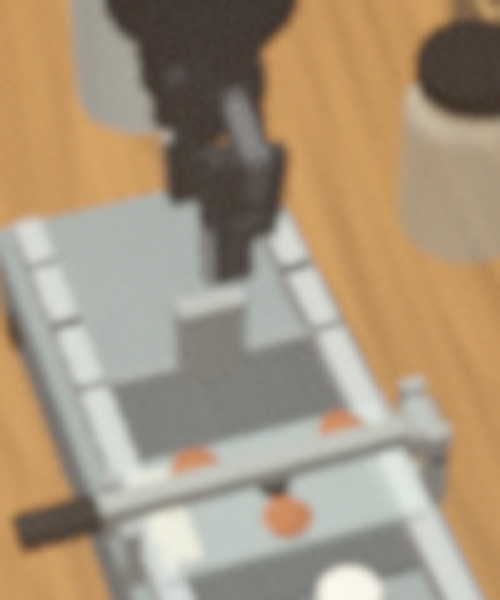

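The fingers are above the tab, whose top is at crop (210,300). I descend and grip.

```bash
python3 -m inch '[{"delta_pos":[0,0.15,1.5],"rotation":[0,0,0]},{"delta_pos":[0,0,1.5],"rotation":[0,0,0]},{"delta_pos":[0,0,1.5],"rotation":[0,0,0]},{"delta_pos":[0,0,1.2],"rotation":[0,0,0]},{"delta_pos":[0,0,0.5],"rotation":[0,0,0]},{"delta_pos":[0,0,0],"rotation":[0,0,0]}]' 4.5
python3 go.py 0 35 87
python3 - <<'E'
from h import *; from bench import *
b=camera("side")
crop(b,260,110,100,120,5,"pics/s8.png")
E
```

```text
time_s: 8.15
eef_pos: [0.5547, 0.1343, 0.0868]
eef_rot: [-0.0, -0.041, 0.999, -0.0]
wrist_force: [0.4, 0.5, 0.2]
opening: 0.53
t 8.15 box mm [-0.4 35.9 86.8] op 0.53 F box [0.5 0.5 0.2] rotleft [-0.0009 -0.0004 -0.002 ]
shift cm: tool now [-0.04 -0.09 -0.02] aligned [-0.04 -0.09 -0.02]
```

View pics/s8.png

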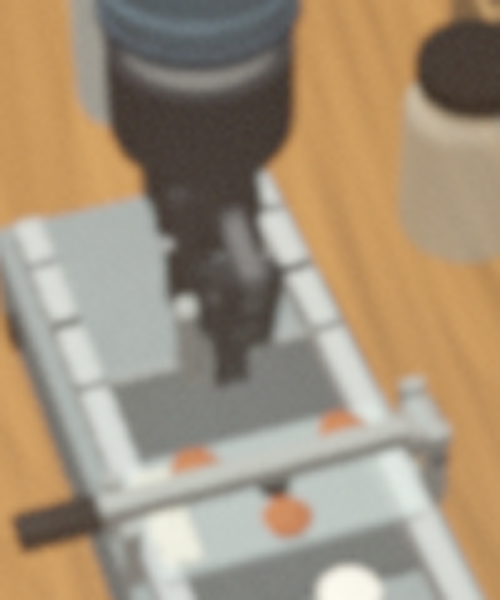

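```bash
python3 - <<'E'
from h import *; from bench import *
b=camera("side"); th=.0833; o=np.array([.5581,.0985]);c,s=np.cos(th),np.sin(th);Rm=np.array([[c,-s],[s,c]])
for q in [(0,10,91),(11,6,91),(-11,6,91),(15,35,116),(-15,35,116)]:
    x=np.array(q)/1000; print(q,((proj(b,np.r_[Rm@x[:2]+o,x[2]])-[260,110])*5).round())
E
python3 -m inch '[{"delta_pos":[0,0,0],"rotation":[0,0,0]},{"delta_pos":[0,0,0],"rotation":[0,0,0]},{"delta_pos":[0,0,0],"rotation":[0,0,0]},{"delta_pos":[0,0,0],"rotation":[0,0,0]},{"delta_pos":[0,0,0],"rotation":[0,0,0]},{"delta_pos":[0,0,0],"rotation":[0,0,0]}]' 0.6
python3 go.py 0 35 87
```

```text
(0, 10, 91) [225. 375.]
(11, 6, 91) [252. 376.]
(-11, 6, 91) [204. 388.]
(15, 35, 116) [238. 288.]
(-15, 35, 116) [173. 305.]
time_s: 8.85
eef_pos: [0.5562, 0.1339, 0.0891]
eef_rot: [0.002, -0.041, 0.999, -0.001]
wrist_force: [-1.6, -3.0, 5.0]
opening: 0.13
t 8.85 box mm [ 1.  35.4 89.1] op 0.13 F box [-1.8 -2.9  5. ] rotleft [-0.0018  0.0032 -0.0021]
shift cm: tool now [ 0.1  -0.04  0.21] aligned [ 0.1  -0.04  0.21]
```

The opening of 0.13 (11 mm) shows the 12 mm tab is gripped. I slide towards the half mark.

```bash
python3 -m inch '[{"delta_pos":[0,0,0],"rotation":[0,0,0]},{"delta_pos":[0,0.3,0],"rotation":[0,0,0]},{"delta_pos":[0,0.4,0],"rotation":[0,0,0]},{"delta_pos":[0,0.4,0],"rotation":[0,0,0]},{"delta_pos":[0,0.4,0],"rotation":[0,0,0]},{"delta_pos":[0,0.4,0],"rotation":[0,0,0]},{"delta_pos":[0,0.4,0],"rotation":[0,0,0]},{"delta_pos":[0,0.4,0],"rotation":[0,0,0]},{"delta_pos":[0,0.3,0],"rotation":[0,0,0]},{"delta_pos":[0,0,0],"rotation":[0,0,0]}]' 0
python3 go.py 0 75.4 89
python3 - <<'E'
from h import *; from bench import *
b=camera("side")
crop(b,260,110,100,120,5,"pics/s9.png")
E
```

```text
time_s: 9.85
eef_pos: [0.5538, 0.1632, 0.0891]
eef_rot: [0.002, -0.041, 0.999, -0.001]
wrist_force: [-1.1, -7.0, 6.5]
opening: 0.129
t 9.85 box mm [ 1.1 64.8 89.1] op 0.129 F box [-1.6 -6.9  6.5] rotleft [-0.0031  0.0031 -0.0019]
shift cm: tool now [0.11 1.06 0.  ] aligned [0.11 1.06 0.01]
```

View pics/s9.png

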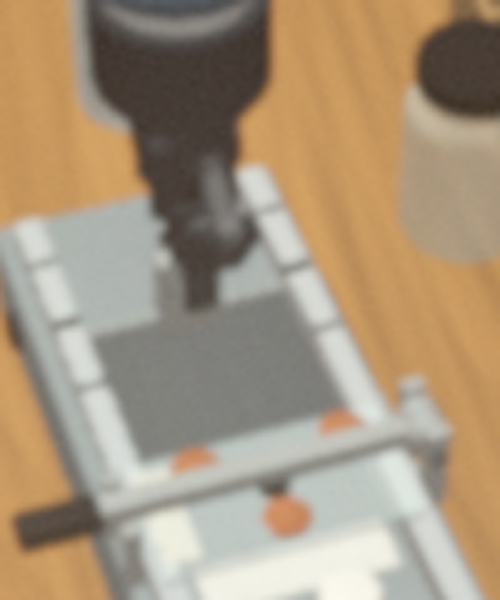

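The shutter follows, with its plate edge now close to the thick marks near crop (65,323), and the clamp is still closed. About 10 mm remains.

```bash
python3 -m inch '[{"delta_pos":[0,0.3,0],"rotation":[0,0,0]},{"delta_pos":[0,0.3,0],"rotation":[0,0,0]},{"delta_pos":[0,0.3,0],"rotation":[0,0,0]},{"delta_pos":[0,0.15,0],"rotation":[0,0,0]},{"delta_pos":[0,0,0],"rotation":[0,0,0]},{"delta_pos":[0,0,0],"rotation":[0,0,0]},{"delta_pos":[0,0,0],"rotation":[0,0,0]},{"delta_pos":[0,0,0],"rotation":[0,0,0]}]' 0
python3 go.py 0 75.4 89
python3 - <<'E'
from h import *; from bench import *
b=camera("side");a=camera("top")
crop(b,260,110,100,120,5,"pics/s10.png");crop(a,230,150,145,95,5,"pics/t10.png")
E
python3 go.py 0 75.4 89
```

```text
time_s: 10.7
eef_pos: [0.553, 0.173, 0.089]
eef_rot: [0.002, -0.041, 0.999, -0.002]
wrist_force: [-1.6, -9.1, 5.5]
opening: 0.131
t 10.7 box mm [ 1.1 74.7 89. ] op 0.131 F box [-2.3 -9.   5.5] rotleft [-0.0036  0.0029 -0.0023]
shift cm: tool now [0.11 0.07 0.  ] aligned [0.11 0.07 0.  ]
t 10.8 box mm [ 1.1 74.6 89. ] op 0.132 F box [-2.3 -9.9  7.4] rotleft [-0.0036  0.0028 -0.0023]
shift cm: tool now [0.11 0.08 0.  ] aligned [0.11 0.08 0.  ]
```

View pics/s10.png

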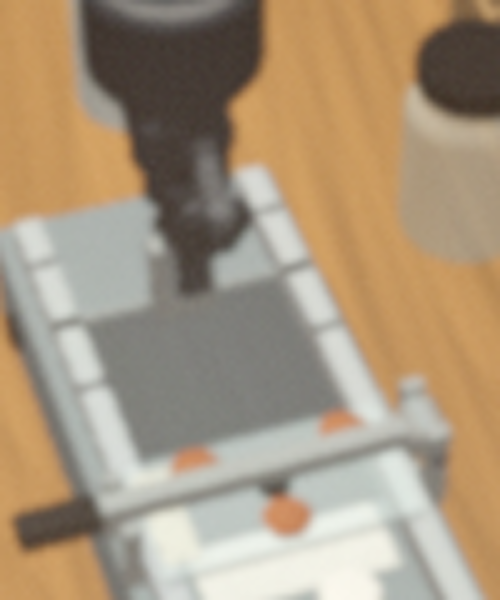

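View pics/t10.png

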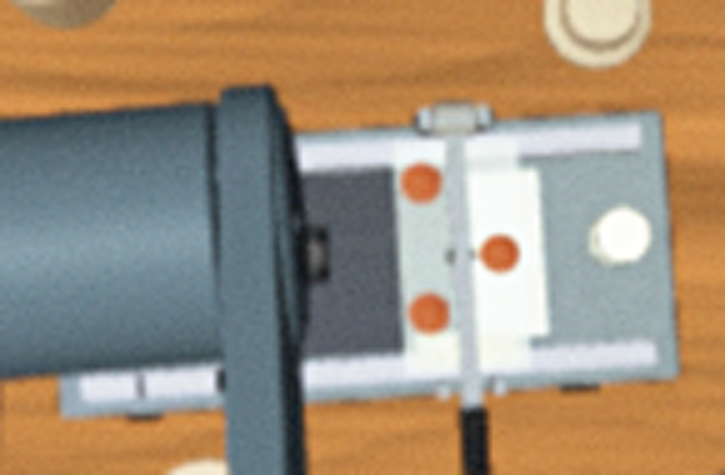

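In the side view, the plate edge and pointer line up with the thick marks from crop (65,321) to (292,270). In the top view, the corals and vial are unmoved. The fingers feel about 9 N, as the spring should give at half open, and the pose is steady, so I hand in.

```bash
python3 - <<'E'
from bench import *
print(hand_in())
E
```

```text
the job is handed in; nothing more can be done
None
```

The clamp bar is closed in its fork, and the shutter stands at half open, held by the gripper. I handed the job in at 10.8 s on the robot's clock; it gave no verdict.

- **Clamp:** I pushed the bar down with closed fingers and pressed on the grip. It met firm contact at 106.3 mm with 11.6 N, against 106.5 mm expected for fully closed. The later pictures show it level in the fork, and the shutter was still shut when it closed.
- **Shutter:** I gripped the tab (the fingers stopped at about 11 mm on the 12 mm tab) and slid it to half open. From the gripper's travel that is 39.2–39.3 mm, never further, and the plate edge lines up with the thick marks in the side view. The fingers feel about 9–10 N of spring pull, as expected at half travel, and the last two readings differ by only 0.1 mm.
- **Everything else:** The corals on the slide and the vial have not moved in the pictures. The items in front of the box and the jars were not measured again, but I saw nothing touched.

No check failed. When the fingers closed on the tab, the gripper rose about 2 mm and has read a steady 5–7 N upward since. I left that as it was.

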